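# Level the grinder's control board in the service frame and lock it

## Task

The grinder's control board stands tilted in the service frame on the steel bench. Turn it about its long axis until it lies level, display side up, then lock the frame by turning the red knob clockwise to its stop. Leave the black knob, the jar, the sieve and the screwdriver as they are.

Things in the scene. Friction and masses are not known exactly. Their poses are not given: they have to be found in the camera images.
- frame: Grey steel foot of the service frame, fixed, 330 mm long (y) by 150 (x), 12 thick; origin at the centre of its underside on the bench, z up, x away from the robot within 0.35 rad. Posts at y = +135 and -135 mm, 112 mm high, 56 (x) by 44 (y); a knob on each, red on one, black on the other, sides vary. Between them the board turns on a level axis along y, 90 mm above the bench.
- board (a joint): Tilt of the board about its long axis (the frame's y), rad. 0 = level, display up; positive = the long edge on the frame's -x side (nearest the robot) is raised, the display leaning away. Range -1.3 to 1.3, starts at 0.6 to 1.1; no stop or notch at level. Balanced, stays where left; friction 0.1 N m (2 N pushed at and square to the long edge).
- board_center (a point): Centre of the board, on its turning axis. Green board in an aluminium rim 114 mm wide (x, long edges at x = +57 and -57) and 190 mm long (y); the rim is 10 mm wide and 10 thick (z -5 to +5). A grey-blue display stands up to 8 mm on the +z side, solder dots on the -z side. The axes turn with the board and match the frame's at tilt 0.
- red_knob (a joint): Turn of the red knob, the rotation lock, rad: grows clockwise seen from above; 0 = open, 1.3 = its stop, locked. Starts at 0 to 0.25, stays where left, friction 0.04 N m. On the disc beneath, a white dot marks the open end and a green dot the locked end; the white line on the knob points to them.
- red_knob_grip (a point): Where to grip the red knob: on its vertical axis, 147 mm above the bench, in its upright bar, which is 40 mm long (point's x), 14 mm thick (point's y) and spans 126 to 156 mm above the bench over a red disc 42 mm across. The axes turn with the knob, z up; the white line is on the -x half of the bar.
- black_knob (a joint): Turn of the black knob (board clamp, to be left alone), same build as the red knob, on the other post; rad, starts anywhere from 0.2 to 1.1.
- black_knob_tip (a point): Point on the black knob's bar, at the end with the white line, 20 mm from its vertical axis, 156 mm above the bench; the axes turn with the knob (x along the bar).
- jar: Loose clear jar with a white lid, 52 mm across, 75 mm high, beside one end of the frame; origin at the centre of its underside. Bystander.
- sieve: Loose round steel sieve, 100 mm across, 36 mm high, beside the other end of the frame; origin at the centre of its underside. Bystander.
- screwdriver: Loose screwdriver with orange handle, 170 mm long, lying on the bench beyond the frame (its +x side); origin at its middle at bench level. Bystander.

How it is judged:
By the outcome, as a careful person would: the job done as asked, in the order asked, and still so for the second after the job is handed in, with the robot touching nothing.
It also fails if it takes over 50 s, if anything falls off the work surface, if the arm or the gripper's body presses on something with over 40 N, if the wrist force passes 120 N, or if a joint passes its speed limit or range.

## Robot

A 6-joint arm with a two-finger parallel gripper is mounted at the origin on the work surface. World frame = base frame: x ahead of the robot, y to its left, z up, the work surface at z = 0. Lengths are in m, angles in rad, forces in N, time in s.
With the tool pointing down it reaches from about 0.3 to 0.875 m from the base axis. Payload 6.4 kg.
Tool frame: the origin (TCP) lies between the finger pads; the fingertips stand 19 mm ahead of it and the grasp point (between the pads) is the TCP (ctrl.tips_ahead is the z of the fingertips in the tool frame, in m); z points along the fingers, y is the line along which they close (so a half turn about z gives the same grasp; the last joint's range is limited). The gripper opens to 85 mm and grips with 20 to 120 N. Pads are 22 mm wide; open, the fingers measure 114 mm over their backs; the gripper's body (76 mm by 85 mm) begins 54 mm behind the grasp point. The pads swing forward as they close: fully open they stand 13 mm farther back than shut.
Start: joints at [1.029, 0.181, 1.607, -0, 1.354, -0.206], TCP at [0.189, 0.543, 0.25] pointing down, gripper open.
Joint ranges: [-2.99, 2.99], [-0.89, 2.07], [0.3, 2.58], [-1.14, 4.28], [0, 2.63], [-3.12, 3.12]. Speed limits (rad/s): [2.57, 2.57, 3.01, 3.14, 3.14, 3.14].

## Interface

Orientations are given as a unit quaternion [w, x, y, z].
In Python, from bench import readout, vision, ctrl gives the robot as it stands.
- The arm moves only by the tool play_rows, never from a script. Its arguments are lists of equal length, an entry for each row: "xyz": the shift along the tool's x, y, z in mm, a list of three; "rot": the turn, a rotation vector about the tool's x, y, z in rad, a list of three; "grip": the opening, from 0 (shut) to 1 (fully open). In form: {"xyz": [[x, y, z], ...], "rot": [[rx, ry, rz], ...], "grip": [grip, ...]}. A call has exactly 10 rows; each row is the pose to reach, as a shift and turn from the pose commanded when the call began, along the tool's axes at that moment; what a row does not reach only later rows make up. A row lasts 1/8 s, in which the tool goes at most 62.5 mm and 10.7 degrees, less where a joint would pass 70% of its speed; a pose out of reach is approached as far as the arm can. A call with a gripper value outside its range is refused whole. The fingers move at their own pace and stop on an object; the grip force is fixed at half the most. Time passes only in rows, so rows that repeat a pose let the fingers close, or fill a call up. It gives the time, the measured TCP pose, the force, the opening and the grip force at its end, in the units of the state.
- readout.get_obs(): the state, without advancing time (a new reading comes with each control period).
- vision.camera(name): name is "scene" or "top" or "wrist"; returns a dict with "color" (384x512x3 uint8, red, green, blue), "depth" (384x512 float32, m along the optical axis (not along the pixel's ray), 0 where there is no reading), "camera_matrix" (3x3 intrinsics, pixels), "extrinsics" (4x4, takes a point from camera to world coordinates); the wrist camera has in their place "hand_eye" (4x4, takes a point from camera to tool coordinates, whose origin is the TCP and whose axes are the flange's). Camera axes: x right, y down, z forward; pixel columns grow to the right and rows downward; lengths in m; the calibration is good to about 2 mm. The wrist camera is an equidistant fisheye: a pixel r from the principal point sees the ray r / f radians off the axis. A picture is of the moment at which its call begins: read the wrist's pose just before it.
- ctrl.hand_in(): hands the job in; it is judged then, once.
The state is a dict: "time_s": time; "q": joint angles; "dq": joint speeds; "joint_efforts": joint torques, N m; "eef_pos": TCP position; "eef_rot": TCP orientation; "wrist_force": force on the tool from outside, world axes, zero at the start; "torque": the same for the moment, N m; "opening": opening from 0.0 (shut) to 1.0 (fully open); "grasp_force": force on a finger pad.
Only numpy, scipy, OpenCV 4.12 (cv2) and the standard library are available. Lean on these libraries where they do the work, as an engineer would, in place of code of your own. Each camera call takes 0.05 s, during which the arm holds its last target. There are 200 camera calls.

## Working session

There is one attempt and no reset: what is moved stays moved. The work goes in short steps, Python scripts to look and compute and a tool call to move; the robot and the scene stay as the last step left them, time stands still between calls to the robot, and variables do not carry over. Pictures are saved under pics/ and viewed, at most 10 in all, crops included, and the job is handed in when it is done.

Besides the shell and the picture viewer there is one more tool, called after ">>>" as name(argument=value, ...), one argument or row to a line, values as JSON. play_rows: Moves the arm, as the interface text tells. Its arguments: {"type":"object","properties":{"xyz":{"type":"array","items":{"type":"array","items":{"type":"number"}}},"rot":{"type":"array","items":{"type":"array","items":{"type":"number"}}},"grip":{"type":"array","items":{"type":"number"}}},"required":["xyz","rot","grip"]}

```bash
mkdir -p pics
python3 - <<'E'
from bench import readout, vision, ctrl
import cv2, numpy as np
o=readout.get_obs(); print(o['time_s'],o['eef_pos'],o['eef_rot'],o['opening'],ctrl.tips_ahead)
for n in ['top','scene']:
    c=vision.camera(n); np.savez(''+n+'0.npz',**c)
    cv2.imwrite(f'pics/{n}0.png',c['color'][:,:,::-1]); print(c['camera_matrix'],c['extrinsics'])
E
```

```text
0.0 [0.18918885 0.54244174 0.24938321] [-3.22929591e-04  1.67113266e-01  9.85937316e-01 -8.12609254e-04] 1.0033362787642923 0.019
[[372.30063781   0.         254.31724895]
 [  0.         372.30063781 196.20787085]
 [  0.           0.           1.        ]] [[ 0.02186799 -0.98927754  0.1444013   0.45474444]
 [-0.99975941 -0.0218855   0.0014674   0.03639383]
 [ 0.00170863 -0.14439865 -0.98951812  1.08202148]
 [ 0.          0.          0.          1.        ]]
[[409.64708969   0.         251.35151662]
 [  0.         409.64708969 187.96649863]
 [  0.           0.           1.        ]] [[-0.73859817  0.47061919 -0.4826907   1.17271155]
 [ 0.67386111  0.53620647 -0.50832453  0.63257319]
 [ 0.0195946  -0.70071406 -0.71317309  0.91279803]
 [ 0.          0.          0.          1.        ]]
```

View pics/top0.png

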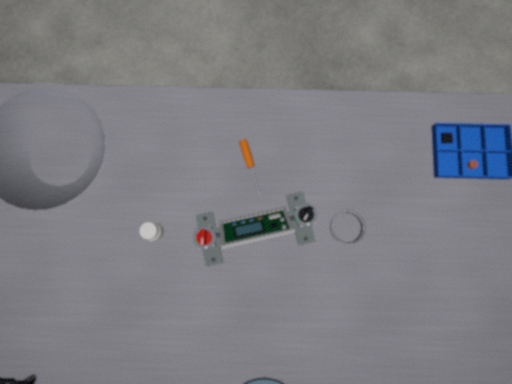

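View pics/scene0.png

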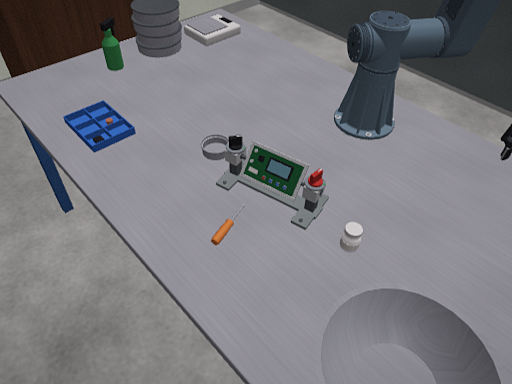

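Top view: the red knob is at about (204,237), on the frame's +y end, and the black knob is at (306,214). The jar is at (150,231), the sieve at (346,227), and the screwdriver lies beyond the frame at (247,153). In the scene view the display leans away from the robot, so the tilt is positive.

```bash
cat > h.py <<'E'
import numpy as np, cv2
from scipy.spatial.transform import Rotation as R
def rays(c,uv,T=None):
    K=c['camera_matrix'];uv=np.atleast_2d(uv).astype(float)
    d=np.c_[(uv[:,0]-K[0,2])/K[0,0],(uv[:,1]-K[1,2])/K[1,1],np.ones(len(uv))]
    if T is not None: # fisheye
        r=np.hypot(d[:,0],d[:,1])+1e-12
        d=np.c_[d[:,0]/r*np.sin(r),d[:,1]/r*np.sin(r),np.cos(r)]
    else: T=c['extrinsics']
    return T[:3,3],d@T[:3,:3].T
def plane(c,uv,z,T=None):
    o,d=rays(c,uv,T); return o+d*((z-o[2])/d[:,2])[:,None]
def Twrist(o,c):
    T=np.eye(4);w,x,y,z=o['eef_rot'];T[:3,:3]=R.from_quat([x,y,z,w]).as_matrix();T[:3,3]=o['eef_pos']
    return T@c['hand_eye'],T
def toolmove(o,xyz):
    w,x,y,z=o['eef_rot'];return R.from_quat([x,y,z,w]).inv().apply(np.array(xyz)-o['eef_pos'])*1000
E
python3 - <<'E'
from h import *
from bench import readout
o=readout.get_obs()
c=dict(np.load('top0.npz'));hsv=cv2.cvtColor(c['color'],cv2.COLOR_RGB2HSV)
H,S,V=cv2.split(hsv)
red=((H<6)|(H>174))&(S>150)&(V>100); red[:,400:]=0
v,u=np.nonzero(red);print(len(u));r=plane(c,[u.mean(),v.mean()],.14)[0]
bl=(V<45);bl[:200]=0;bl[230:]=0;bl[:,:297]=0;bl[:,318:]=0
v,u=np.nonzero(bl);print(len(u));b=plane(c,[u.mean(),v.mean()],.14)[0]
print(r,b,np.linalg.norm(r-b),(r+b)/2,np.arctan2(-(r-b)[0],(r-b)[1]))
print(R.from_quat(np.roll(o['eef_rot'],-1)).as_matrix(), toolmove(o,[*((r+b)/2)[:2]-[.02,0],.38]))
E
```

```text
139
91
[0.4876938  0.16276453 0.14      ] [ 0.55340114 -0.09396662  0.14      ] 0.2650062951699951 [0.52054747 0.03439896 0.14      ] 0.25055983755093336
[[-9.44160814e-01  3.29483895e-01 -8.48667036e-04]
 [ 3.29484795e-01  9.44159917e-01 -1.34966930e-03]
 [ 3.56583101e-04 -1.55392775e-03 -9.99998729e-01]] [-461.34427085 -377.3361207  -130.11814909]
```

>>> play_rows(
  xyz=[
    [-50,-40,-30],
    [-100,-80,-60],
    [-150,-120,-90],
    [-200,-160,-100],
    [-250,-200,-100],
    [-300,-245,-100],
    [-350,-285,-100],
    [-400,-325,-100],
    [-440,-360,-100],
    [-460,-377,-100],
  ],
  rot=[
    [0,0,-0.06],
    [0,0,-0.12],
    [0,0,-0.18],
    [0,0,-0.24],
    [0,0,-0.3],
    [0,0,-0.36],
    [0,0,-0.42],
    [0,0,-0.48],
    [0,0,-0.54],
    [0,0,-0.585],
  ],
  grip=[0.5,0,0,0,0,0,0,0,0,0],
)

```text
time_s: 1.35
eef_pos: [0.5002, 0.0331, 0.3499]
eef_rot: [-0.0, -0.124, 0.992, 0.0]
wrist_force: [-0.1, 1.0, 0.3]
opening: -0.001
grasp_force: 0.0
```

Run:
```python
from h import *
from bench import readout, vision
o=readout.get_obs(); c=vision.camera('wrist'); np.savez('w1.npz',**c); np.save('o1.npy',o,allow_pickle=True)
print(o['time_s'],o['eef_pos'],o['q'],o['dq'].max() if hasattr(o['dq'],'max') else o['dq']);print(c['camera_matrix'],c['hand_eye'])
T,_=Twrist(o,c);print(T)
cv2.imwrite('pics/w1.png',cv2.resize(c['color'],(800,600),interpolation=cv2.INTER_CUBIC)[:,:,::-1])
```

```text
1.35 [0.50017518 0.03308783 0.34993648] [-1.71188606e-01 -5.54983894e-02  1.65667515e+00  3.62831762e-05
  1.54085295e+00 -1.99155604e+00] 0.4022770547087499
[[297.31863964   0.         253.02300655]
 [  0.         297.31863964 191.73071526]
 [  0.           0.           1.        ]] [[-9.25903712e-04 -9.48870430e-01 -3.15664458e-01  8.13657961e-02]
 [ 9.99999278e-01 -6.36628890e-04 -1.01951520e-03 -4.15315507e-04]
 [ 7.66426715e-04 -3.15665174e-01  9.48870334e-01 -1.24350257e-01]
 [ 0.00000000e+00  0.00000000e+00  0.00000000e+00  1.00000000e+00]]
[[-2.46090204e-01  9.19764361e-01  3.05733760e-01  4.21485566e-01]
 [ 9.69246771e-01  2.33707296e-01  7.70817534e-02  1.25753568e-02]
 [-5.55160811e-04  3.15300525e-01 -9.48991713e-01  4.74317894e-01]
 [ 0.00000000e+00  0.00000000e+00  0.00000000e+00  1.00000000e+00]]
```

View pics/w1.png

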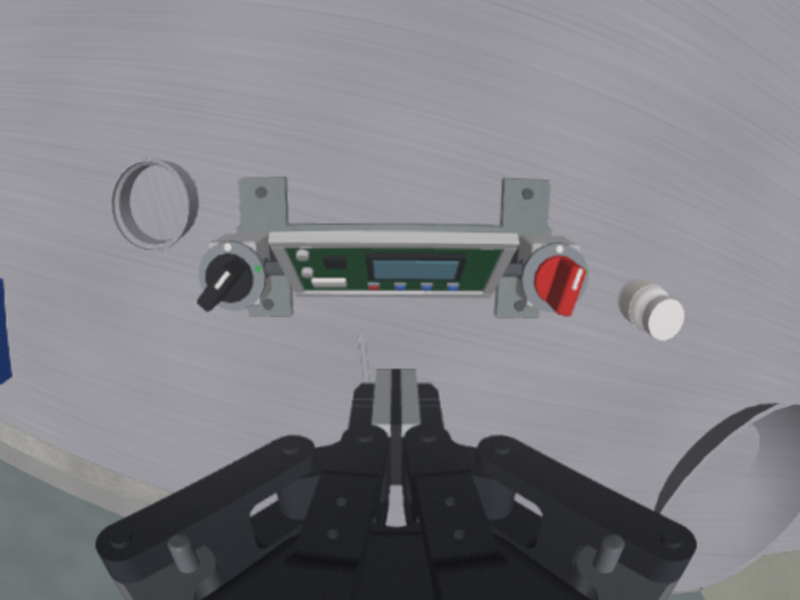

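The wrist view looks across the frame with the robot side at the top. The board's raised near rim runs along row ~238, columns 270–518. The red knob is at (560,280) with its white line at (577,279), and the black knob is at (225,285). Next I'll use the depth on the bar tops and the board.

```bash
cat > m.py <<'E'
from h import *
def analyse(c,o,yaw=.25,verbose=1):
    T,_=Twrist(o,c)
    v,u=np.mgrid[0:384,0:512];uv=np.c_[u.ravel(),v.ravel()]
    K=c['camera_matrix'];d=np.c_[(uv[:,0]-K[0,2])/K[0,0],(uv[:,1]-K[1,2])/K[1,1]];r=np.hypot(*d.T)+1e-12
    D=np.c_[d/r[:,None]*np.sin(r)[:,None],np.cos(r)];D/=D[:,2:]
    P=(D*c['depth'].ravel()[:,None])@T[:3,:3].T+T[:3,3]
    P[c['depth'].ravel()==0]=np.nan
    return P.reshape(384,512,3),T
def bar(P,m):
    Q=P[m];Q=Q[(Q[:,2]>.150)&(Q[:,2]<.164)]
    if len(Q)<10: print('few',len(Q));return
    rc=cv2.minAreaRect((Q[:,:2]*1000).astype(np.float32)); (w,h)=rc[1]
    box=cv2.boxPoints(rc);e=box[1]-box[0];f=box[2]-box[1];l=e if np.hypot(*e)>np.hypot(*f) else f
    a=np.degrees(np.arctan2(l[1],l[0]))
    print(len(Q),'centre',np.round(rc[0],1),'size',np.round(rc[1],1),'ang',round(a,1),'z',Q[:,2].mean().round(4))
    return np.array(rc[0])
E
python3 - <<'E'
from m import *
o=np.load('o1.npy',allow_pickle=True).item();c=dict(np.load('w1.npz'))
P,T=analyse(c,o)
H,S,V=cv2.split(cv2.cvtColor(c['color'],cv2.COLOR_RGB2HSV))
z=P[:,:,2]
reg=np.zeros_like(V,bool);reg[150:210,325:385]=1
r=bar(P,reg)
reg[:]=0;reg[150:210,120:172]=1
b=bar(P,reg)
if r is not None and b is not None:
    d=r-b;print(np.hypot(*d),(r+b)/2,np.arctan2(-d[0],d[1]))
    ctr=(r+b)/2/1000;yaw=np.arctan2(-d[0],d[1])
    X=np.array([np.cos(yaw),np.sin(yaw)]);Y=np.array([-X[1],X[0]])
    q=P.reshape(-1,3);fx=(q[:,:2]-ctr)@X*1000;fy=(q[:,:2]-ctr)@Y*1000
    s=(abs(fx)<60)&(abs(fy)<80)&(q[:,2]>.04)&(q[:,2]<.16)
    # bins along z
    for lo in range(40,160,8):
        k=s&(q[:,2]*1000>=lo)&(q[:,2]*1000<lo+8);print(lo,k.sum(),np.round(np.nanmedian(fx[k]),1) if k.any() else '')
# white line on red
w=(S<70)&(V>170);w[:160]=0;w[192:]=0;w[:,:350]=0;w[:,385:]=0
vv,uu=np.nonzero(w);p=plane(c,np.c_[uu,vv],.1565,T);print(len(uu),p[:,:2].mean(0))
dd=np.linalg.svd(p[:,:2]-p[:,:2].mean(0))[2][0];print(np.degrees(np.arctan2(dd[1],dd[0])))
E
```

```text
394 centre [485.1 165.1] size [40.6 14.8] ang 1.1 z 0.1557
362 centre [549.5 -96. ] size [14.2 40. ] ang -28.9 z 0.1561
268.8973975996515 [517.33999634  34.52548218] 0.24192242039204953
40 0 
48 286 35.2
56 368 30.1
64 246 21.0
72 382 16.1
80 167 7.8
88 306 5.0
96 378 -0.6
104 398 -6.7
112 630 -14.9
120 518 -21.0
128 955 -35.2
136 471 -32.3
144 0 
152 0 
44 [0.47138373 0.16244071]
48.09776547528021
```

>>> play_rows(
  xyz=[
    [10,0,60],
    [19,0,120],
    [19,0,170],
    [19,0,182],
    [23,0,193],
    [29,0,206],
    [34,0,217],
    [39,0,227],
    [41,0,232],
    [41,0,234],
  ],
  rot=[
    [0,0,0],
    [0,0,0],
    [0,0,0],
    [0,0,0],
    [0,0,0],
    [0,0,0],
    [0,0,0],
    [0,0,0],
    [0,0,0],
    [0,0,0],
  ],
  grip=[0,0,0,0,0,0,0,0,0,0],
)

```text
time_s: 2.65
eef_pos: [0.4606, 0.0251, 0.117]
eef_rot: [0.001, -0.124, 0.992, -0.0]
wrist_force: [-0.6, -0.7, 3.3]
opening: -0.002
grasp_force: 1.1
```

```bash
cat > look.py <<'E'
import sys
from m import *
from bench import readout, vision
n=sys.argv[1]
o=readout.get_obs(); c=vision.camera('wrist'); np.savez(n+'.npz',**c); np.save('o_'+n+'.npy',o,allow_pickle=True)
print(o['time_s'],o['eef_pos'],o['wrist_force'],o['q'])
P,T=analyse(c,o)
ctr=np.array([.5173,.0345]);yaw=.242
X=np.array([np.cos(yaw),np.sin(yaw)]);Y=np.array([-X[1],X[0]])
q=P.reshape(-1,3);fx=(q[:,:2]-ctr)@X*1000;fy=(q[:,:2]-ctr)@Y*1000;z=q[:,2]*1000
s=(abs(fx)<47)&(abs(fy)<93)&(abs(fy)>87)&(z>60)&(z<130)   # short rims
for sg in (1,-1):
    k=s&(fy*sg>0)
    if k.sum()>10:
        p=np.polyfit(fx[k],z[k],1);p=np.polyfit(*[a[k][abs(z[k]-np.polyval(p,fx[k]))<4] for a in (fx,z)],1);print(sg,k.sum(),'tilt',-np.arctan(p[0]),'z0',p[1])
cv2.imwrite(f'pics/{n}.png',cv2.resize(c['color'],(800,600),interpolation=cv2.INTER_CUBIC)[:,:,::-1])
E
python3 look.py w2
```

```text
2.65 [0.4605533  0.02509347 0.11700275] [-0.63972432 -0.70550362  3.33220815] [-2.03778186e-01  9.97074014e-02  1.99773539e+00 -8.96158930e-05
  1.04242310e+00 -2.02376958e+00]
1 362 tilt 0.054757403043579934 z0 95.61433240764589
-1 402 tilt 0.05004657766223767 z0 95.85967829344771
```

View pics/w2.png

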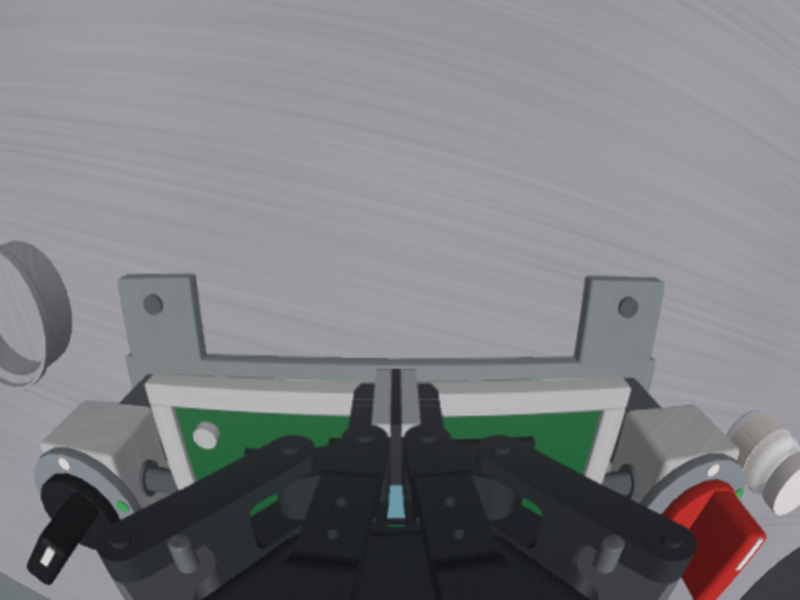

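The rim is now nearly level: the depth fit gives a tilt of about 0.052, which agrees with the tip height of 98 mm. I'll press 3 mm more, then lift.

>>> play_rows(
  xyz=[
    [0,0,1],
    [0,0,2],
    [0,0,3],
    [0,0,3],
    [0,0,3],
    [0,0,-20],
    [0,0,-80],
    [0,0,-140],
    [0,0,-180],
    [0,0,-180],
  ],
  rot=[
    [0,0,0],
    [0,0,0],
    [0,0,0],
    [0,0,0],
    [0,0,0],
    [0,0,0],
    [0,0,0],
    [0,0,0],
    [0,0,0],
    [0,0,0],
  ],
  grip=[0,0,0,0,0,0,0,0,0,0],
)

```text
time_s: 3.95
eef_pos: [0.4614, 0.0252, 0.2998]
eef_rot: [0.003, -0.124, 0.992, -0.001]
wrist_force: [0.3, -0.9, -0.0]
opening: 0.003
grasp_force: 0.0
```

```bash
python3 look.py w3
python3 - <<'E'
from m import *
o=np.load('o_w3.npy',allow_pickle=True).item();c=dict(np.load('w3.npz'))
P,T=analyse(c,o);q=P.reshape(-1,3)
for n,(x,y) in dict(red=(.4851,.1651),black=(.5495,-.096)).items():
    m=(np.hypot(P[:,:,0]-x,P[:,:,1]-y)<.03); bar(P,m)
t=toolmove(o,[.4851,.1651,.150]);print('to red',t,o['eef_rot'])
E
```

```text
3.95 [0.46143455 0.02516023 0.29978592] [ 0.28327916 -0.8854166  -0.03271222] [-2.03502091e-01 -1.26241303e-01  1.82094875e+00  3.26727062e-04
  1.44017605e+00 -2.02379235e+00]
1 329 tilt -0.017111777495660955 z0 95.54929955998537
-1 331 tilt -0.012924495092660733 z0 95.71500039472377
436 centre [484.6 164.9] size [39.4 14.1] ang 1.2 z 0.1555
393 centre [549.4 -96.3] size [14.5 39.7] ang -28.8 z 0.1561
to red [-56.5554915  130.16211201 149.79423819] [ 3.22770236e-03 -1.24402393e-01  9.92226166e-01 -9.28075460e-04]
```

>>> play_rows(
  xyz=[
    [-15,35,0],
    [-30,70,0],
    [-45,105,30],
    [-56,130,60],
    [-56,130,75],
    [-56,130,75],
    [-56,130,75],
    [-56,130,75],
    [-56,130,75],
    [-56,130,75],
  ],
  rot=[
    [0,0,0.06],
    [0,0,0.12],
    [0,0,0.18],
    [0,0,0.228],
    [0,0,0.228],
    [0,0,0.228],
    [0,0,0.228],
    [0,0,0.228],
    [0,0,0.228],
    [0,0,0.228],
  ],
  grip=[0.6,0.6,0.6,0.6,0.6,0.6,0.6,0.6,0.6,0.6],
)

```text
time_s: 5.25
eef_pos: [0.4823, 0.1649, 0.2218]
eef_rot: [0.0, -0.01, 1.0, 0.0]
wrist_force: [-0.0, 0.3, -0.1]
opening: 0.603
grasp_force: 0.0
```

```bash
python3 look.py w4
python3 - <<'E'
from m import *
from bench import readout
o=readout.get_obs()
c=dict(np.load('w4.npz'));P,T=analyse(c,np.load('o_w4.npy',allow_pickle=True).item())
for x,y in ((.4851,.1651),(.5495,-.096)):
    bar(P,(np.hypot(P[:,:,0]-x,P[:,:,1]-y)<.03))
print('to red',toolmove(o,[.4850,.1650,.150]),o['eef_rot'],np.degrees(R.from_quat(np.roll(o['eef_rot'],-1)).as_matrix()[:,1]@[1,0,0]))
E
```

```text
5.25 [0.48225545 0.16485359 0.22177235] [-0.00165642  0.32683208 -0.07636612] [ 9.61584110e-02  6.17579576e-02  1.79912395e+00 -3.29326264e-05
  1.27983664e+00 -1.49549134e+00]
1 619 tilt -0.01325529904736131 z0 95.74216446978328
-1 292 tilt -0.012507439643236262 z0 95.84938592093772
1038 centre [484.7 166.2] size [39.9 13.9] ang 0.6 z 0.1562
308 centre [550.2 -94.1] size [14.2 39.9] ang -22.7 z 0.1552
to red [-2.78255391e+00 -9.93511151e-03  7.16574107e+01] [ 3.28653187e-04 -1.05102333e-02  9.99944712e-01  1.48215672e-05] -1.204317986480584
```

View pics/w4.png

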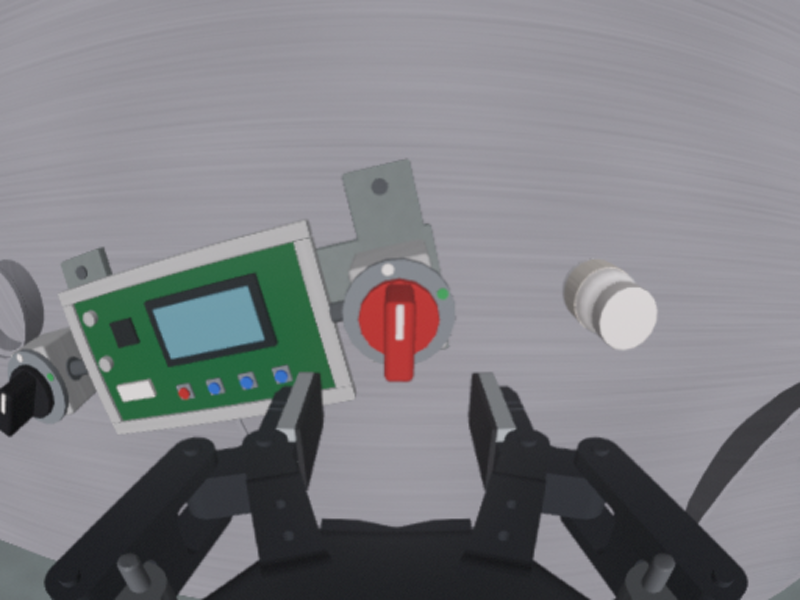

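The board is close to level, display up. The gripper is over the red knob (400,320), whose bar is lined up between the fingers. I'll check the camera's own slope bias against the bench plane.

Run:
```python
from m import *
yaw=.242;X=np.array([np.cos(yaw),np.sin(yaw)]);Y=np.array([-X[1],X[0]])
for n in('w2','w3','w4'):
    P,T=analyse(dict(np.load(n+'.npz')),np.load(f'o_{n}.npy',allow_pickle=True).item());q=P.reshape(-1,3);q=q[abs(q[:,2])<.007]
    f=(q[:,:2]-[.5173,.0345])
    k=(abs(f)<.3).all(1);A=np.c_[f[k]@X,f[k]@Y,np.ones(k.sum())];s=np.linalg.lstsq(A,q[k,2],rcond=None)[0];print(n,k.sum(),'bench tilt-equivalent',-s[0],s[2]*1000)
```

```text
w2 115923 bench tilt-equivalent -0.0006588228213672089 0.8819973436461711
w3 75483 bench tilt-equivalent 0.0005391945030860143 0.7169597250302727
w4 84486 bench tilt-equivalent 0.0004245764362369764 0.8770247680456988
```

The bench reads flat, so the board is within about 0.013 rad (0.75°) of level, which is good. Next I'll descend and grip the red knob.

>>> play_rows(
  xyz=[
    [-2.5,0,30],
    [-2.5,0,55],
    [-2.5,0,68],
    [-2.5,0,71],
    [-2.5,0,71],
    [-2.5,0,71],
    [-2.5,0,71],
    [-2.5,0,71],
    [-2.5,0,71],
    [-2.5,0,71],
  ],
  rot=[
    [0,0,0],
    [0,0,0],
    [0,0,0],
    [0,0,0],
    [0,0,0],
    [0,0,0],
    [0,0,0],
    [0,0,0],
    [0,0,0],
    [0,0,0],
  ],
  grip=[0.6,0.6,0.6,0.6,0.6,0.3,0,0,0,0],
)

```text
time_s: 6.55
eef_pos: [0.4849, 0.1662, 0.1514]
eef_rot: [0.001, -0.011, 1.0, 0.001]
wrist_force: [-1.4, 5.3, 4.9]
opening: 0.153
grasp_force: 60.6
```

>>> play_rows(
  xyz=[
    [0,1,0],
    [0,1,0],
    [0,1,0],
    [0,1,0],
    [0,1,0],
    [0,1,0],
    [0,1,0],
    [0,1,0],
    [0,1,0],
    [0,1,0],
  ],
  rot=[
    [0,0,0.12],
    [0,0,0.25],
    [0,0,0.38],
    [0,0,0.51],
    [0,0,0.64],
    [0,0,0.77],
    [0,0,0.9],
    [0,0,1.02],
    [0,0,1.1],
    [0,0,1.13],
  ],
  grip=[0,0,0,0,0,0,0,0,0,0],
)

```text
time_s: 7.8
eef_pos: [0.485, 0.1667, 0.1513]
eef_rot: [0.001, 0.526, 0.851, 0.001]
wrist_force: [-1.2, 2.9, 5.9]
opening: 0.152
grasp_force: 71.9
```

Run:
```python
from m import *
from bench import readout
o=readout.get_obs();y=R.from_quat(np.roll(o['eef_rot'],-1)).as_matrix()[:,1]
a=np.arctan2(y[1],y[0])-np.pi/2;print('knob',.242-a,o['eef_pos'],o['wrist_force'],o['torque'],o['q'])
```

```text
knob 1.3487016222206107 [0.4849945  0.1666972  0.15134293] [-1.17505942  2.92805997  5.87859424] [0.49370058 0.35793952 1.67566082] [ 9.91660820e-02  1.56930510e-01  1.85030583e+00  2.28347504e-04
  1.13268704e+00 -3.65024993e-01]
```

The torque has risen to 1.7 N·m against 0.04 of friction, so the knob is on its stop. Now I'll open and lift.

>>> play_rows(
  xyz=[
    [0,0,0],
    [0,0,0],
    [0,0,0],
    [0,0,0],
    [0,0,-10],
    [0,0,-40],
    [0,0,-90],
    [0,0,-140],
    [0,0,-170],
    [0,0,-170],
  ],
  rot=[
    [0,0,0],
    [0,0,0],
    [0,0,0],
    [0,0,0],
    [0,0,0],
    [0,0,0],
    [0,0,0],
    [0,0,-0.1],
    [0,0,-0.2],
    [0,0,-0.3],
  ],
  grip=[0.3,0.6,0.6,0.6,0.6,0.6,0.6,0.6,0.6,0.6],
)

```text
time_s: 9.05
eef_pos: [0.486, 0.1663, 0.3247]
eef_rot: [0.003, 0.392, 0.92, 0.002]
wrist_force: [0.4, 0.7, -0.5]
opening: 0.599
grasp_force: 0.0
```

```bash
python3 look.py w5
python3 - <<'E'
from m import *
c=dict(np.load('w5.npz'));P,T=analyse(c,np.load('o_w5.npy',allow_pickle=True).item())
for x,y in ((.4851,.1651),(.5495,-.096)):
    bar(P,(np.hypot(P[:,:,0]-x,P[:,:,1]-y)<.03))
E
```

```text
9.05 [0.48599606 0.16630947 0.32468674] [ 0.35451665  0.68916542 -0.53345646] [ 9.83197755e-02 -1.83657723e-02  1.67035672e+00  6.83754340e-07
  1.48242903e+00 -6.67109658e-01]
1 332 tilt -0.013114181346035642 z0 95.69056119131338
-1 42 tilt -0.011154052364950838 z0 95.77461312303045
499 centre [485.1 166.6] size [14.  40.1] ang -60.3 z 0.1562
91 centre [551.8 -97.3] size [11.8 30.9] ang -37.2 z 0.1569
```

View pics/w5.png

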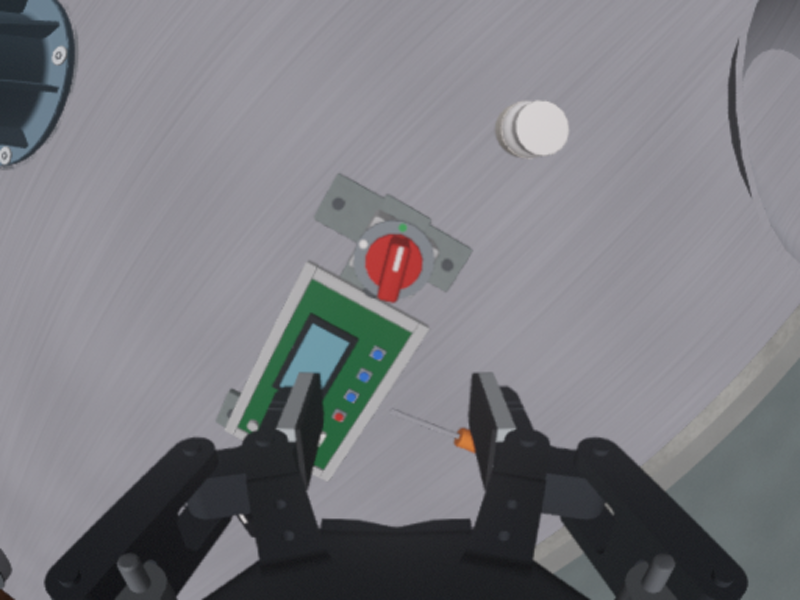

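The white line on the red knob (398,258) points at the green dot (402,228). The bar angle gives 1.295 rad, which is the locked end. The board is level, and the gripper is clear of everything.

```bash
python3 -c "
from bench import ctrl; print(ctrl.hand_in())"
```

```text
the job is handed in; nothing more can be done
None
```

The job is handed in: the board lies level to within about 0.013 rad (0.75°), display up, and the red knob is at its locked stop (measured 1.295 of 1.3 rad); the arm never went near the black knob, jar, sieve or screwdriver.

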